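# Slide the top heat-spreader plate onto the inspection stage

### The job

Slide the top plate of the stack of long aluminium plates off sideways onto the middle of the dark inspection stage next to it, lying flat and square with the stage. Its face is lapped, so keep it level and do not lift it off: let it glide across at the height of the stack. Leave the plates under it, and the stack of square plates on the stage's other side, where they are, and let go.

Things in the scene. Friction and masses are not known exactly. Their poses are not given: they have to be found in the camera images.
- plate_top: The plate to move: top of three equal loose aluminium plates, 50 mm (its x) by 90 mm (its y) by 14 mm thick, about 0.16 kg, small dark screw holes near its corners. Origin: centre of its underside, 30 mm above the table at the start; z up. Its long axis (y) runs along the line from stack to stage within 10 degrees. It lies on plate_mid, edges nearly flush, held by friction only.
- plate_mid: The middle plate of the same stack, same shape and size (50 x 90 x 14 mm), loose, its top 30 mm above the table; another such plate and a 2 mm fixed rubber pad lie below it. Origin: centre of its underside. Must stay.
- stage: Fixed inspection stage: flat dark steel top 100 mm (its x) by 120 mm (its y), 29 mm above the table, 1 mm lower than plate_top's underside; edges rounded 2 mm. A white readout box (22 mm high) adjoins its +x side. Origin: on the table under the top's middle; z up. The long stack stands about 120 mm away along its +y or -y (varies), gap 10 to 20 mm, plate y and stage y alike within 10 degrees.
- square_top: Bystander: top one of two smaller square aluminium plates, 50 x 50 x 12 mm each, loose, in a stack (26 mm high in all) on the stage's side opposite the long plates, about 120 mm from the stage's middle. Origin: centre of its underside. Must stay.
There are look-alikes about, which are no part of the job. Leave any green, purple or turquoise look-alike of the plate_top alone.

How it is judged:
At the end, for the whole second after the job is handed in: The top long plate lies flat and at rest on the stage, its middle within 20 mm of the stage's middle and its long side within 11 degrees of the stage's; the plate that was under it is within 12 mm, and the top square plate within 15 mm, of where it started (horizontal distance between plate_top and stage below 0.02 m and angle between the y axis of plate_top and the y axis of stage, either way round below 0.2 rad and height (world z) of plate_top between 0.026 and 0.0325 m and angle between plate_top's own z axis and vertical below 0.06 rad and linear speed of plate_top below 0.02 m/s and distance of plate_mid from where it was at the start of the episode below 0.012 m and distance of square_top from where it was at the start of the episode below 0.015 m); the robot touches nothing.
It fails at once if the top plate is lifted more than 12 mm above its height in the stack (height (world z) of plate_top above 0.042 m).
It fails at once if the top plate tips more than 11 degrees (angle between plate_top's own z axis and vertical above 0.2 rad).
It fails at once if the plate below is dragged more than 12 mm (distance of plate_mid from where it was at the start of the episode above 0.012 m).
It fails at once if the stack of square plates is disturbed by more than 15 mm (distance of square_top from where it was at the start of the episode above 0.015 m).
It also fails if it takes over 40 s, if anything falls off the work surface, if the arm or the gripper's body presses on something with over 40 N, if the wrist force passes 120 N, or if a joint passes its speed limit or range.

### The arm

A 7-joint arm with a two-finger parallel gripper is mounted at the origin on the work surface. World frame = base frame: x ahead of the robot, y to its left, z up, the work surface at z = 0. Lengths are in m, angles in rad, forces in N, time in s.
With the tool pointing down it reaches from about 0.425 to 0.925 m from the base axis. Payload 6.8 kg.
Tool frame: the origin (TCP) lies at the centre of the arm's flange, where the gripper is bolted on; the fingertips stand 182 mm ahead of it and the grasp point (between the pads) lies 163 mm ahead of it; z points along the fingers, y is the line along which they close (so a half turn about z gives the same grasp; the last joint's range is limited). The gripper opens to 88 mm and grips with 3 to 60 N. Pads are 20 mm wide; open, the fingers measure 115 mm over their backs; the gripper's body (75 mm by 178 mm) begins 61 mm behind the grasp point.
Start: joints at [1.065, 0.477, 0.022, 1.555, -0.011, 1.109, -0.083], TCP at [0.261, -0.622, 0.405] pointing down, gripper open.
Joint ranges: [-2.96, 2.96], [-0.34, 2.1], [-1.41, 1.46], [0.24, 2.44], [-1.37, 4.51], [0.17, 1.92], [-2.96, 2.96]. Speed limits (rad/s): [2.39, 2.39, 3.14, 3.14, 3.14, 3.14, 3.14].

### API

Orientations are given as a 3x3 rotation matrix whose columns are the frame's x, y, z axes.
In Python, from station import r gives the robot as it stands.
- The arm moves only by the tool play_rows, never from a script. Its argument "deltas" is a list of rows, each a list of 7 numbers: the turn, a rotation vector about the tool's x, y, z in degrees, then the shift along the tool's x, y, z in m, then the gripper's target within -1 to 1 (fully open at 1, half-way at 0, shut at -1). A call has exactly 5 rows; each row shifts and turns the commanded pose from where the row before left it, along the tool's axes as they then stand; what a row does not reach is not made up. A row lasts 1/10 s, in which the tool goes at most 50 mm and 8.59 degrees, less where a joint would pass 70% of its speed; a pose out of reach is approached as far as the arm can. A call with a gripper value outside its range is refused whole. The fingers move at their own pace and stop on an object; "grip_force" is the grip in N (left out, the last holds). Time passes only in rows, so rows that do not move let the fingers close, or fill a call up. It gives the time, the measured TCP pose, the force, the opening and the grip force at its end, in the units of the state.
- r.get_obs(): the state, without advancing time (a new reading comes with each control period).
- r.capture(name): name is "side" or "top"; returns the picture (480x640x3 uint8, red, green, blue); there is no depth.
- r.calibration(name): a dict with "fx", "fy", "cx", "cy" (pixels), "distortion" ([k1, k2, p1, p2, k3] as OpenCV has them; the pictures are not rectified), "rvec" (rotation vector, rad) and "tvec" (3), from world to camera coordinates, as OpenCV has them. Camera axes: x right, y down, z forward; pixel columns grow to the right and rows downward; lengths in m; the calibration is good to about 2 mm. A picture is of the moment at which its call begins. calibration takes no time and is no camera call.
- r.finish_job(): hands the job in; it is judged then, once.
The state is a dict: "clock": time; "q": joint angles; "qd": joint speeds; "joint_efforts": joint torques, N m; "eef_pos": TCP position; "tool_rot": TCP orientation; "contact_force": force on the tool from outside, world axes, zero at the start; "torque": the same for the moment, N m; "width": finger opening in m; "grip_force": force on a finger pad.
Only numpy, scipy, OpenCV 4.12 (cv2) and the standard library are available. Lean on these libraries where they do the work, as an engineer would, in place of code of your own. Each camera call takes 0.05 s, during which the arm holds its last target. There are 200 camera calls.

## Working session

There is one attempt and no reset: what is moved stays moved. The work goes in short steps, Python scripts to look and compute and a tool call to move; the robot and the scene stay as the last step left them, time stands still between calls to the robot, and variables do not carry over. Pictures are saved under pics/ and viewed, at most 10 in all, crops included, and the job is handed in when it is done.

Besides the shell and the picture viewer there is one more tool, called as name(argument=value, ...), one argument or row to a line, values as JSON. play_rows: Moves the arm, as the interface text tells. Its arguments: {"type":"object","properties":{"deltas":{"type":"array","items":{"type":"array","items":{"type":"number"}}},"grip_force":{"type":"number"}},"required":["deltas"]}

```bash
ls; mkdir -p pics; python3 - <<'E'
from station import r
import cv2
o=r.get_obs();print(o['eef_pos'],o['tool_rot'],o['width'],o['clock'])
for n in ('top','side'):
    cv2.imwrite(f'pics/{n}0.png',r.capture(n)[:,:,::-1]);print(r.calibration(n))
E
```

```text
pics
[ 0.26139668 -0.62203613  0.40368515] [[ 9.21910067e-01  3.87403090e-01 -8.20473469e-04]
 [ 3.87403936e-01 -9.21908683e-01  1.60322273e-03]
 [-1.35308174e-04 -1.79588183e-03 -9.99998378e-01]] 0.08786413175848336 0.0
{'fx': 502.7770337824471, 'fy': 502.7770337824471, 'cx': 321.05777456830106, 'cy': 235.60912948013265, 'distortion': array([-0.14256063,  0.        ,  0.        ,  0.        ,  0.        ]), 'rvec': array([ 2.16053456, -2.09829146,  0.22342091]), 'tvec': array([-0.02975139,  0.51421729,  0.66833494])}
{'fx': 455.7613052615676, 'fy': 455.7613052615676, 'cx': 322.049111473928, 'cy': 237.12056467620795, 'distortion': array([-0.10180684,  0.        ,  0.        ,  0.        ,  0.        ]), 'rvec': array([ 2.10389323, -0.10088681,  0.06811608]), 'tvec': array([-0.50932717,  0.05767721,  0.65806965])}
```

View pics/top0.png

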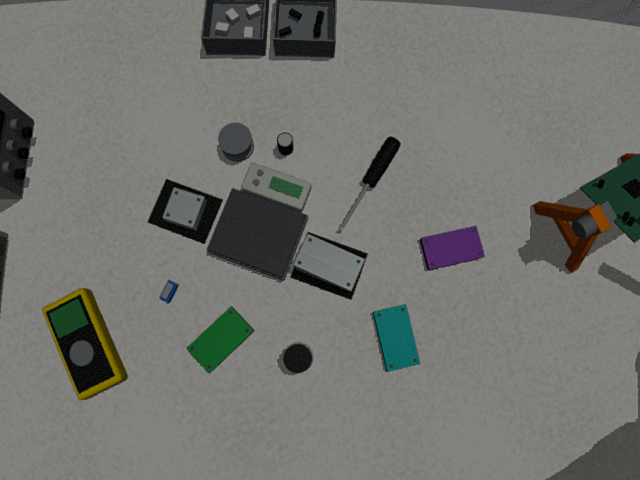

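View pics/side0.png

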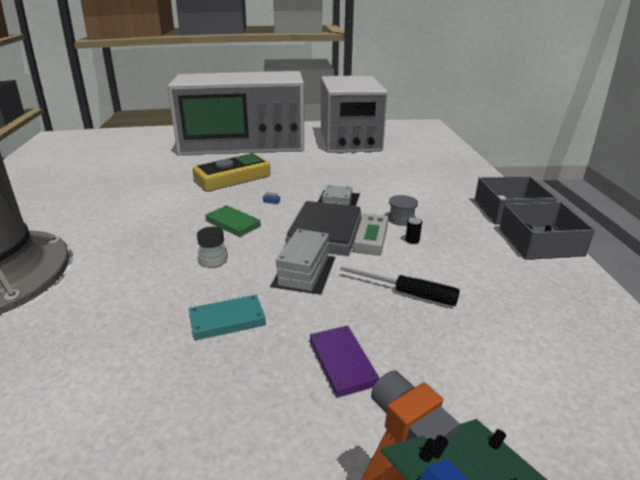

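The top view shows the long stack at about (330,262), the stage at about (258,233) and the squares at about (185,208). The readout box adjoins the stage on its upper side. Next I measure the bright plate faces and the stage top.

```bash
cat > h.py <<'E'
import numpy as np, cv2
from station import r
def ray(n,uv,z):
    c=r.calibration(n);K=np.array([[c['fx'],0,c['cx']],[0,c['fy'],c['cy']],[0,0,1]])
    p=cv2.undistortPoints(np.float64(uv).reshape(-1,1,2),K,c['distortion']).reshape(-1,2)
    R=cv2.Rodrigues(c['rvec'])[0];o=-R.T@c['tvec'];d=np.c_[p,np.ones(len(p))]@R
    return o+d*((z-o[2])/d[:,2])[:,None]
def rect(n,mask,seed,z):
    k,l,s,c=cv2.connectedComponentsWithStats(mask.astype('uint8'),connectivity=4)
    i=l[seed[1],seed[0]];assert i>0,'seed'
    m=cv2.morphologyEx((l==i).astype('uint8'),cv2.MORPH_CLOSE,np.ones((5,5)))
    cn=max(cv2.findContours(m,cv2.RETR_EXTERNAL,cv2.CHAIN_APPROX_NONE)[0],key=cv2.contourArea)
    P=ray(n,cn.reshape(-1,2),z)[:,:2]
    (ctr,sz,a)=cv2.minAreaRect((P*1000).astype(np.float32))
    b=cv2.boxPoints((ctr,sz,a));e=[b[1]-b[0],b[2]-b[1]];e=max(e,key=np.linalg.norm)
    return np.round(ctr,1),np.round(sz,1),round(float(np.degrees(np.arctan2(e[1],e[0]))%180),1),s[i,4]
E
python3 - <<'E'
from h import *
I=cv2.imread('pics/top0.png');g=I.max(2)
for p in [(330,262),(330,280),(327,287),(258,233),(245,270),(185,208),(300,280)]:print(p,I[p[1],p[0]])
print(g[225:300:3,330]); print(g[180:285:4,250])
for t in (110,120,130,140):
    print(t,rect('top',g>t,(330,262),.044))
for t in (60,70):
    print(t,rect('top',(g<t)&(g>40),(258,233),.029))
v=cv2.resize(I[150:310,140:380],None,fx=3.3,fy=3.3,interpolation=cv2.INTER_CUBIC);cv2.imwrite('pics/c0.png',v)
E
```

```text
(330, 262) [119 123 117]
(330, 280) [125 127 121]
(327, 287) [21 20 16]
(258, 233) [44 41 40]
(245, 270) [126 131 133]
(185, 208) [107 111 105]
(300, 280) [1 4 3]
[128 131 132 127 128  52  47 116 119 119 121 120 121 124 117 120 123 122
 127  46   5  12  22 130 133]
[114 113 113  46  41  45  43  42  44  45  44  41  34  42  42  41  42  45
  40  43  45  47  38 122 130 128 126]
110 (array([478.5, -26.9]), array([88.2, 48.5]), 67.3, np.int32(1993))
120 (array([476. , -32.6]), array([75.7, 48.3]), 67.4, np.int32(981))Traceback (most recent call last):
  File "<stdin>", line 6, in <module>
  File "h.py", line 10, in rect
    i=l[seed[1],seed[0]];assert i>0,'seed'
                                ^^^
AssertionError: seed
```

```bash
python3 - <<'E'
from h import *
I=cv2.imread('pics/top0.png');g=I.max(2)
print(rect('top',g>90,(330,262),.044))
for lo in (15,25,32,38):
  for k in (1,5):
    m=cv2.morphologyEx(((g<70)&(g>lo)).astype('uint8'),cv2.MORPH_OPEN,np.ones((k,k)))
    print(lo,k,rect('top',m,(258,233),.029))
print(rect('top',g>85,(185,208),.026))
v=cv2.resize(I[150:310,140:380],None,fx=3.3,fy=3.3,interpolation=cv2.INTER_CUBIC);cv2.imwrite('pics/c0.png',cv2.convertScaleAbs(v,alpha=1.7))
print(ray('top',[(258,233)],.029))
E
```

```text
(array([530.1,  -4.8]), array([ 776.9, 1136.4]), 90.1, np.int32(259460))
15 1 (array([520.9,  78.1]), array([123.9, 110.2]), 72.0, np.int32(5951))
15 5 (array([520.9,  77.9]), array([124.1, 108.9]), 71.6, np.int32(5889))
25 1 (array([520.9,  78.1]), array([123.9, 110.2]), 72.0, np.int32(5921))
25 5 (array([521.9,  78.1]), array([123.6, 108.7]), 72.8, np.int32(5686))
32 1 (array([520.9,  78.1]), array([123.9, 110.2]), 72.0, np.int32(5810))
32 5 (array([523.8,  77.7]), array([122.6, 103.2]), 71.6, np.int32(5494))
38 1 (array([522.3,  77.6]), array([123.9, 107.2]), 72.0, np.int32(5264))Traceback (most recent call last):
  File "<stdin>", line 7, in <module>
  File "h.py", line 10, in rect
    i=l[seed[1],seed[0]];assert i>0,'seed'
                                ^^^
AssertionError: seed
```

```bash
python3 - <<'E'
from h import *
I=cv2.imread('pics/top0.png')
v=cv2.resize(I[150:310,140:380],None,fx=3.3,fy=3.3,interpolation=cv2.INTER_CUBIC);v=cv2.convertScaleAbs(v,alpha=1.7)
def draw(c,s,a,z,col):
    c_=r.calibration('top');K=np.array([[c_['fx'],0,c_['cx']],[0,c_['fy'],c_['cy']],[0,0,1]])
    b=cv2.boxPoints((c,s,a))/1000
    u=cv2.projectPoints(np.c_[b,np.full(4,z)].astype(float),c_['rvec'],c_['tvec'],K,c_['distortion'])[0].reshape(-1,2)
    cv2.polylines(v,[np.int32((u-[140,150]+.5)*3.3)],True,col,1)
draw((478.5,-26.9),(90,50),67.3,.044,(0,0,255))
draw((525,77.6),(120,100),72,.029,(0,255,255))
cv2.imwrite('pics/c1.png',v)
E
```

```text
(no output)
```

View pics/c1.png

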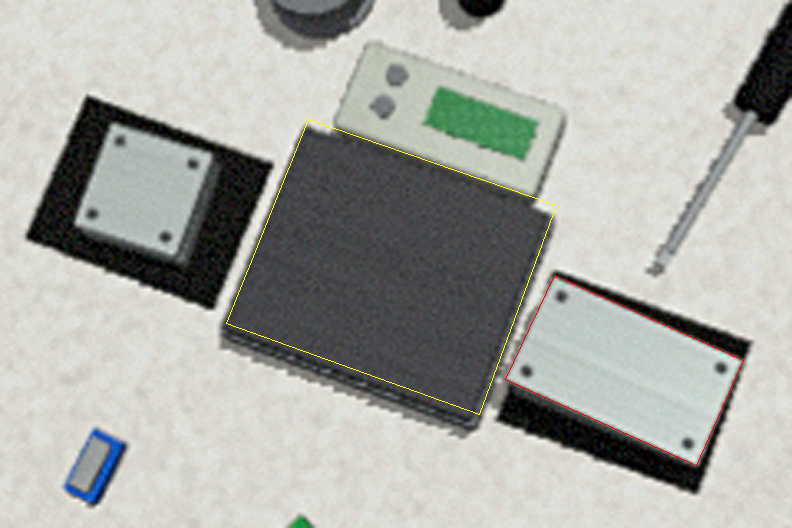

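The overlay confirms both: the plate outline (red) fits, and the stage (yellow) fits to about 2 mm. That gives:
- **Plate:** centre (478.5, −26.9) mm at 67.3°.
- **Stage:** centre about (523.5, 77) mm at 72°.

I rotate first, then travel.

play_rows(
  deltas=[
    [0, 0, -8, 0, 0, 0, 1],
    [0, 0, -8, 0, 0, 0, 1],
    [0, 0, -8, 0, 0, 0, 1],
    [0, 0, -8, 0, 0, 0, 1],
    [0, 0, -8, 0, 0, 0, 1],
  ],
  grip_force=20,
)

```text
clock: 0.6
eef_pos: [0.2614, -0.6222, 0.4041]
tool_rot: [[0.452, 0.892, -0.001], [0.892, -0.452, 0.001], [0.001, -0.001, -1.0]]
contact_force: [-0.4, -0.3, -0.4]
width: 0.0875
grip_force: 0.0
```

play_rows(
  deltas=[
    [0, 0, -4.5, 0.02, 0, 0, 1],
    [0, 0, 0, 0.04, -0.005, 0, 1],
    [0, 0, 0, 0.04, -0.005, 0, 1],
    [0, 0, 0, 0.04, -0.005, 0, 1],
    [0, 0, 0, 0.04, -0.005, 0, 1],
  ],
)

```text
clock: 1.1
eef_pos: [0.3141, -0.4475, 0.4043]
tool_rot: [[0.386, 0.922, -0.0], [0.922, -0.386, 0.001], [0.0, -0.001, -1.0]]
contact_force: [1.3, 0.2, 0.7]
width: 0.0878
grip_force: 0.0
```

play_rows(
  deltas=[
    [0, 0, 0, 0.04, -0.005, 0, 1],
    [0, 0, 0, 0.04, -0.005, 0, 1],
    [0, 0, 0, 0.04, 0, 0, 1],
    [0, 0, 0, 0.04, 0, 0, 1],
    [0, 0, 0, 0.04, 0, 0, 1],
  ],
)

```text
clock: 1.6
eef_pos: [0.3821, -0.2592, 0.4045]
tool_rot: [[0.386, 0.922, -0.0], [0.922, -0.386, -0.0], [-0.0, -0.0, -1.0]]
contact_force: [-0.2, -0.9, 0.1]
width: 0.0878
grip_force: 0.0
```

play_rows(
  deltas=[
    [0, 0, 0, 0.04, 0, 0.01, 1],
    [0, 0, 0, 0.04, 0, 0.01, 1],
    [0, 0, 0, 0.04, 0, 0.01, 1],
    [0, 0, 0, 0.04, 0, 0.01, 1],
    [0, 0, 0, 0.04, 0, 0.01, 1],
  ],
)

```text
clock: 2.1
eef_pos: [0.4593, -0.0749, 0.3542]
tool_rot: [[0.386, 0.922, -0.0], [0.922, -0.386, -0.0], [-0.0, -0.0, -1.0]]
contact_force: [0.9, 0.4, 0.1]
width: 0.088
grip_force: 0.0
```

play_rows(
  deltas=[
    [0, 0, 0, 0.03, 0, 0.02, 1],
    [0, 0, 0, 0.02, 0, 0.02, 1],
    [0, 0, 0, 0, 0, 0.02, 1],
    [0, 0, 0, 0, 0, 0.02, 1],
    [0, 0, 0, 0, 0, 0, 1],
  ],
)

```text
clock: 2.6
eef_pos: [0.4773, -0.0301, 0.2724]
tool_rot: [[0.385, 0.923, -0.005], [0.923, -0.385, 0.0], [-0.002, -0.005, -1.0]]
contact_force: [-0.3, -0.2, 0.6]
width: 0.0878
grip_force: 0.0
```

```bash
python3 - <<'E'
from h import *
o=r.get_obs();p=o['eef_pos'];R=o['tool_rot'];print(p,np.round(R,4))
print(R.T@(np.array([.4785,-.0269,.2145])-p))
A=r.capture('side');cv2.imwrite('pics/s1.png',cv2.resize(A[100:340,180:500],None,fx=2.5,fy=2.5)[:,:,::-1])
E
```

```text
[ 0.47728054 -0.03014385  0.27239404] [[ 3.854e-01  9.227e-01 -5.100e-03]
 [ 9.228e-01 -3.854e-01  3.000e-04]
 [-1.700e-03 -4.900e-03 -1.000e+00]]
[0.00355939 0.00015725 0.05788813]
```

View pics/s1.png

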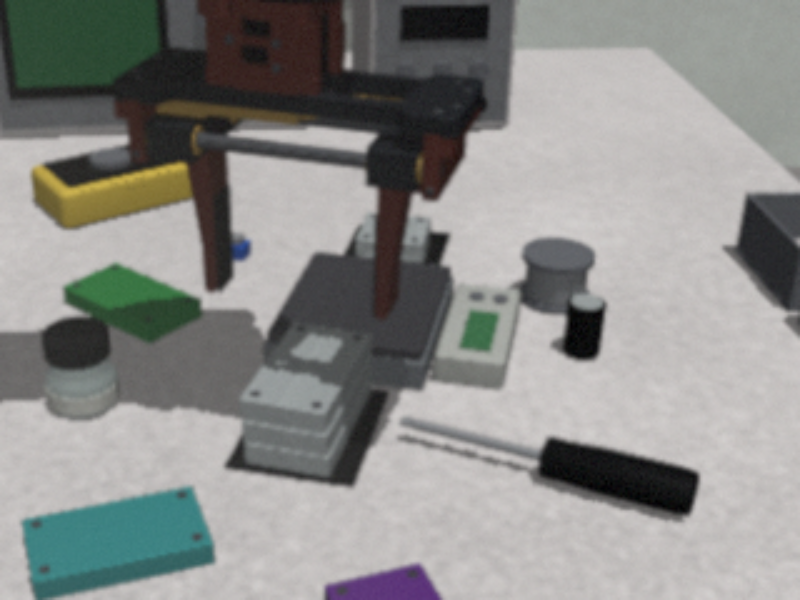

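The fingers, with tips at about (215,285) and (385,312) in the crop, straddle the stack, so I descend.

play_rows(
  deltas=[
    [0, 0, 0, 0.0035, 0, 0.015, 1],
    [0, 0, 0, 0, 0, 0.015, 1],
    [0, 0, 0, 0, 0, 0.012, 1],
    [0, 0, 0, 0, 0, 0.006, 1],
    [0, 0, 0, 0, 0, 0, 1],
  ],
)

```text
clock: 3.15
eef_pos: [0.4797, -0.0271, 0.2265]
tool_rot: [[0.386, 0.922, -0.001], [0.922, -0.386, -0.0], [-0.0, -0.001, -1.0]]
contact_force: [0.1, 0.4, 0.1]
width: 0.0878
grip_force: 0.0
```

play_rows(
  deltas=[
    [0, 0, 0, 0, 0, 0.004, 1],
    [0, 0, 0, 0, 0, 0, 1],
    [0, 0, 0, 0, 0, 0, 1],
    [0, 0, 0, 0, 0, 0, 1],
    [0, 0, 0, 0, 0, 0, 1],
  ],
)

```text
clock: 3.65
eef_pos: [0.4799, -0.027, 0.2229]
tool_rot: [[0.386, 0.922, 0.0], [0.922, -0.386, -0.0], [0.0, 0.0, -1.0]]
contact_force: [0.9, -0.1, 0.6]
width: 0.0874
grip_force: 0.0
```

play_rows(
  deltas=[
    [0, 0, 0, 0, -0.001, 0.004, 1],
    [0, 0, 0, 0, 0, 0.004, 1],
    [0, 0, 0, 0, 0, 0, 1],
    [0, 0, 0, 0, 0, 0, 1],
    [0, 0, 0, 0, 0, 0, 0.4],
  ],
)

```text
clock: 4.15
eef_pos: [0.4789, -0.0266, 0.2146]
tool_rot: [[0.386, 0.922, -0.0], [0.922, -0.386, 0.0], [0.0, -0.0, -1.0]]
contact_force: [-1.3, -0.0, -0.5]
width: 0.0828
grip_force: 0.0
```

play_rows(
  deltas=[
    [0, 0, 0, 0, 0, 0, 0.2],
    [0, 0, 0, 0, 0, 0, 0.1],
    [0, 0, 0, 0, 0, 0, 0],
    [0, 0, 0, 0, 0, 0, -0.2],
    [0, 0, 0, 0, 0, 0, -0.2],
  ],
)

```text
clock: 4.65
eef_pos: [0.479, -0.0266, 0.2147]
tool_rot: [[0.386, 0.922, 0.0], [0.922, -0.386, -0.0], [0.0, 0.0, -1.0]]
contact_force: [0.4, -0.7, 0.6]
width: 0.0499
grip_force: 20.0
```

The grip holds at 49.9 mm with 20 N. I start the slide slowly.

play_rows(
  deltas=[
    [0, 0, 0, 0.004, 0, 0, -0.2],
    [0, 0, 0, 0.006, 0, 0, -0.2],
    [0, 0, 0, 0.006, 0, 0, -0.2],
    [0, 0, 0, 0.006, 0, 0, -0.2],
    [0, 0, 0, 0, 0, 0, -0.2],
  ],
)

```text
clock: 5.15
eef_pos: [0.4879, -0.0048, 0.2147]
tool_rot: [[0.384, 0.923, 0.001], [0.923, -0.384, 0.001], [0.002, 0.0, -1.0]]
contact_force: [0.3, 1.4, 1.5]
width: 0.05
grip_force: 20.0
```

```bash
python3 - <<'E'
from h import *
o=r.get_obs();print(o['eef_pos'],o['contact_force'],o['torque'])
A=r.capture('side');cv2.imwrite('pics/s2.png',cv2.resize(A[170:320,220:420],None,fx=4,fy=4)[:,:,::-1])
E
```

```text
[ 0.4878803  -0.00477527  0.21472007] [0.25397865 1.39676237 1.45271183] [ 0.31980661 -0.10390894  0.01420847]
```

View pics/s2.png

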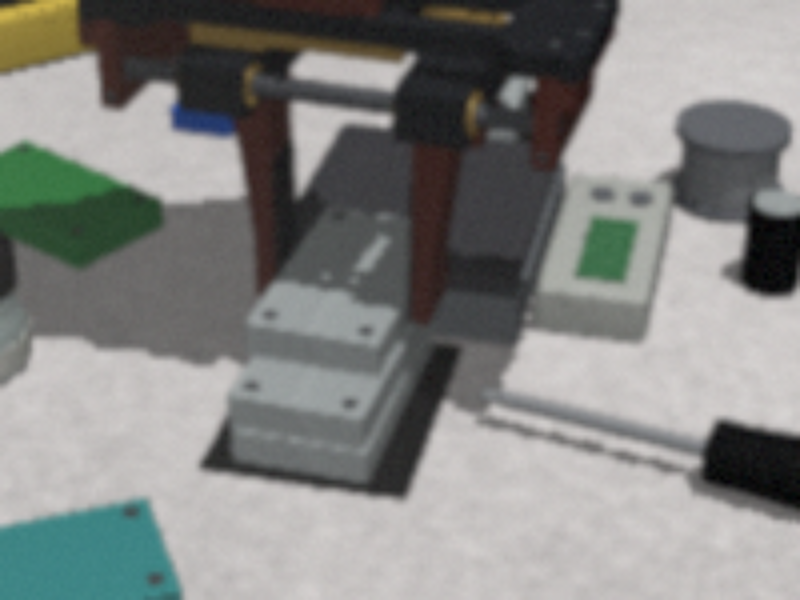

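The top plate is sliding alone: its front edge has moved from the middle plate's (250,385) to (265,315), and the middle plate stays put. I continue.

play_rows(
  deltas=[
    [0, 0, 0, 0.008, 0, 0, -0.2],
    [0, 0, 0, 0.01, 0, 0, -0.2],
    [0, 0, 0, 0.01, 0, 0, -0.2],
    [0, 0, 0, 0.01, 0, 0, -0.2],
    [0, 0, 0, 0.01, 0, 0, -0.2],
  ],
)

```text
clock: 5.7
eef_pos: [0.5062, 0.0388, 0.2146]
tool_rot: [[0.386, 0.923, -0.0], [0.923, -0.386, 0.0], [-0.0, -0.0, -1.0]]
contact_force: [0.3, -1.8, 1.8]
width: 0.05
grip_force: 20.0
```

play_rows(
  deltas=[
    [0, 0, 0, 0.01, 0, 0, -0.2],
    [0, 0, -1.2, 0.01, 0.001, 0, -0.2],
    [0, 0, -1.2, 0.01, 0.001, 0, -0.2],
    [0, 0, -1.2, 0.007, 0, 0, -0.2],
    [0, 0, -1.1, 0.003, 0, 0, -0.2],
  ],
)

```text
clock: 6.2
eef_pos: [0.5228, 0.0755, 0.2145]
tool_rot: [[0.306, 0.952, 0.0], [0.952, -0.306, 0.001], [0.001, -0.0, -1.0]]
contact_force: [-0.3, -0.2, -1.1]
width: 0.0498
grip_force: 20.0
```

play_rows(
  deltas=[
    [0, 0, 0, 0, 0, 0, -0.2],
    [0, 0, 0, 0, 0, 0, -0.2],
    [0, 0, 0, 0, 0, 0, -0.2],
    [0, 0, 0, 0, 0, 0, -0.2],
    [0, 0, 0, 0, 0, 0, -0.2],
  ],
)

```text
clock: 6.7
eef_pos: [0.5225, 0.0741, 0.2147]
tool_rot: [[0.31, 0.951, -0.0], [0.951, -0.31, -0.0], [-0.0, 0.0, -1.0]]
contact_force: [-0.8, -0.1, -1.7]
width: 0.0498
grip_force: 20.0
```

play_rows(
  deltas=[
    [0, 0, 0, 0.002, 0, 0.0008, -0.2],
    [0, 0, 0, 0, 0, 0, -0.2],
    [0, 0, 0, 0, 0, 0, -0.2],
    [0, 0, 0, 0, 0, 0, 0.2],
    [0, 0, 0, 0, 0, 0, 0.4],
  ],
)

```text
clock: 7.2
eef_pos: [0.5233, 0.0763, 0.214]
tool_rot: [[0.309, 0.951, 0.0], [0.951, -0.309, 0.0], [0.0, 0.0, -1.0]]
contact_force: [-0.2, -0.1, 0.5]
width: 0.0574
grip_force: 0.0
```

play_rows(
  deltas=[
    [0, 0, 0, 0, 0, 0, 0.7],
    [0, 0, 0, 0, 0, 0, 0.9],
    [0, 0, 0, 0, 0, 0, 0.9],
    [0, 0, 0, 0, 0, -0.01, 0.9],
    [0, 0, 0, 0, 0, -0.02, 0.9],
  ],
)

```text
clock: 7.7
eef_pos: [0.5226, 0.0761, 0.2436]
tool_rot: [[0.309, 0.951, -0.003], [0.951, -0.309, -0.0], [-0.001, -0.002, -1.0]]
contact_force: [1.0, -0.7, -0.4]
width: 0.0835
grip_force: 0.0
```

play_rows(
  deltas=[
    [0, 0, 0, 0, 0, -0.04, 0.9],
    [0, 0, 0, 0, 0, -0.04, 0.9],
    [0, 0, 0, -0.03, 0, -0.04, 0.9],
    [0, 0, 0, -0.04, 0, -0.03, 0.9],
    [0, 0, 0, -0.04, 0, 0, 0.9],
  ],
)

```text
clock: 8.2
eef_pos: [0.4899, -0.0285, 0.3989]
tool_rot: [[0.308, 0.951, 0.009], [0.952, -0.308, -0.0], [0.002, 0.008, -1.0]]
contact_force: [0.7, -0.8, -0.6]
width: 0.0837
grip_force: 0.0
```

play_rows(
  deltas=[
    [0, 0, 0, -0.04, 0, 0, 0.9],
    [0, 0, 0, -0.04, 0, 0, 0.9],
    [0, 0, 0, -0.04, 0, 0, 0.9],
    [0, 0, 0, -0.03, 0, 0, 0.9],
    [0, 0, 0, 0, 0, 0, 0.9],
  ],
)

```text
clock: 8.7
eef_pos: [0.441, -0.1749, 0.3943]
tool_rot: [[0.316, 0.949, -0.001], [0.949, -0.316, -0.002], [-0.002, -0.0, -1.0]]
contact_force: [0.4, 0.9, -0.4]
width: 0.0834
grip_force: 0.0
```

```bash
python3 - <<'E'
from h import *
A=r.capture('top')[:,:,::-1].copy();g=A.max(2)
cv2.imwrite('pics/t3.png',cv2.convertScaleAbs(cv2.resize(A[150:330,140:400],None,fx=3,fy=3),alpha=1.7))
for s,z in (((258,228),.043),((255,240),.043)):
    for t in(80,100):
        try:print(t,rect('top',g>t,s,z))
        except AssertionError:pass
E
```

```text
80 (array([521.7,  76.5]), array([90.3, 50.1]), 72.0, np.int32(2091))
100 (array([521.7,  76.6]), array([89.5, 49.4]), 71.9, np.int32(2023))
80 (array([521.7,  76.5]), array([90.3, 50.1]), 72.0, np.int32(2091))
100 (array([521.7,  76.6]), array([89.5, 49.4]), 71.9, np.int32(2023))
```

View pics/t3.png

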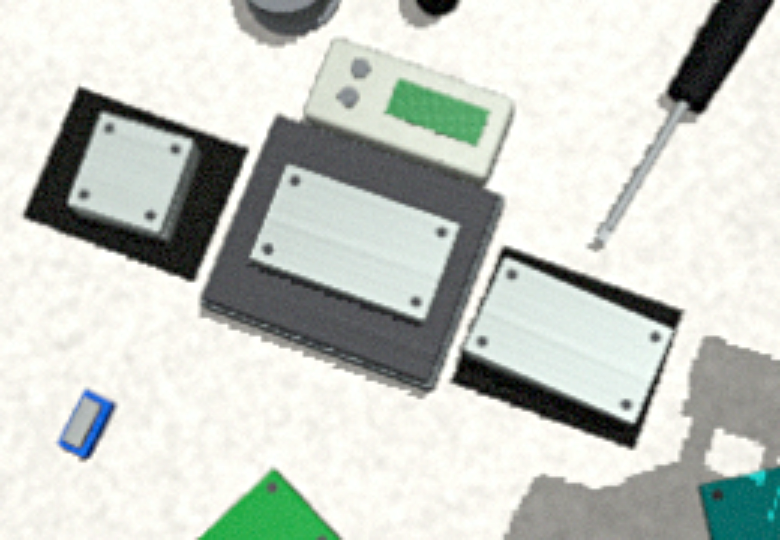

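The plate is centred at (355,243) on the stage and square with it. It measures (521.7, 76.5) mm at 72°, about 2 mm off the middle. The middle plate at (570,340) and the squares at (130,170) are undisturbed, so I hand the job in.

```bash
python3 -c "
from station import r
print(r.finish_job())"
```

```text
the job is handed in; nothing more can be done
None
```

The top plate now lies flat on the stage, about 2 mm from its middle and square with it to within measuring error; the plates left in the stack and the square plates look undisturbed, the gripper is clear, and the job was handed in after about 9 s (no verdict was returned).

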